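# Load the die bonder's infeed chutes

### The arm

A 6-joint arm with a two-finger parallel gripper is mounted at the origin on the work surface. World frame = base frame: x ahead of the robot, y to its left, z up, the work surface at z = 0. Lengths are in mm, angles in degrees, forces in N, time in s.
With the tool pointing down it reaches from about 350 to 850 mm from the base axis. Payload 8.1 kg.
Tool frame: the origin (TCP) lies at the very end of the fingers, on their centre line; the grasp point (between the pads) lies 19 mm behind it; z points along the fingers, y is the line along which they close (so a half turn about z gives the same grasp; the last joint's range is limited). The gripper opens to 85 mm and grips with 20 to 120 N. Pads are 22 mm wide; open, the fingers measure 114 mm over their backs; the gripper's body (76 mm by 85 mm) begins 54 mm behind the grasp point. The pads swing forward as they close: fully open they stand 13 mm farther back than shut.
Start: joints at [62.831, 7.471, 85.268, -0, 87.261, -4.893], TCP at [227.426, 555.232, 202.092] pointing down, gripper open.
Joint ranges: [-169.43, 169.43], [-51.17, 129.36], [1.28, 143.12], [-76.62, 256.62], [0, 156.53], [-152.29, 152.29]. Speed limits (degrees/s): [136.94, 136.94, 159.86, 180, 180, 180].

### API

Orientations are given as [roll, pitch, yaw] about the fixed x, y, z axes, in that order (R = Rz(yaw) Ry(pitch) Rx(roll)).
In Python, from bench import * gives the robot as it stands.
- The arm moves only by the tool play_rows, never from a script. Its argument "increments" is a list of rows, each a list of 3 entries, a list of its own where there are three numbers: the gripper's target within -1 to 1 (fully open at 1, half-way at 0, shut at -1), then the shift along the tool's x, y, z in mm, then the turn about the tool's z in rad. A call has 1 to 12 rows; each row shifts and turns the commanded pose from where the row before left it, along the tool's axes as they then stand; what a row does not reach is not made up. A row lasts 1/12 s, in which the tool goes at most 41.7 mm and 7.16 degrees, less where a joint would pass 70% of its speed; a pose out of reach is approached as far as the arm can. A call is refused whole if a number of a shift passes 41.7 or a number of a turn 0.125, either way. A call with a gripper value outside its range is refused whole. The fingers move at their own pace and stop on an object; "force" is the grip in N (left out, the last holds). Time passes only in rows, so rows that do not move let the fingers close. It gives the time, the measured TCP pose, the force, the opening and the grip force at its end, in the units of the state.
- sense(): the state, without advancing time (a new reading comes with each control period).
- snapshot(name): name is "scene" or "top" or "wrist"; returns a dict with "color" (400x640x3 uint8, red, green, blue), "intrinsics" (3x3 intrinsics, pixels), "world_from_camera" (4x4, takes a point from camera to world coordinates). Camera axes: x right, y down, z forward; pixel columns grow to the right and rows downward; lengths in mm; the calibration is good to about 2 mm. A picture is of the moment at which its call begins. There is no depth.
- hand_in(): hands the job in; it is judged then, once.
Trained networks look in a picture, given as the dict that the camera call returned (one of the last four; its "shot" number tells which), for a name from the list of things; names that differ only in an ending like _2 or _b are one class to them, and where a whole thing is asked for, a point or a joint stands for the part that bears it (a point fixed in the world has none). Each returns a list of dicts, best first, with "p" (0 to 1); they miss things now and then, are a little off and sometimes report something else, mostly with a low value. They report only what shows in the picture. A call takes as long as a camera call. They do not tell look-alikes from the thing itself.
- find_in(query, picture): "xyz" ([x, y, z] in mm, in the coordinates of the camera as it stood for that picture, good to about 4 mm: the middle of the surface that is visible of it).
- regions_of(query, picture): "mask" (400x640 bool, what is visible of it).
- pinpoint(query, picture): "xyz" ([x, y, z] in mm, in the coordinates of the camera as it stood for that picture, good to about 4 mm: a listed point, or the origin of a listed thing).
The state is a dict: "time": time; "joint_pos": joint angles; "qd": joint speeds; "joint_efforts": joint torques, N m; "tool_pos": TCP position; "tcp_rot": TCP orientation; "ft_force": force on the tool from outside, world axes, zero at the start; "wrist_torque": the same for the moment, N m; "finger_gap": finger opening in mm; "grip_force": force on a finger pad.
Only numpy, scipy, OpenCV 4.12 (cv2) and the standard library are available. Lean on these libraries where they do the work, as an engineer would, in place of code of your own. Each camera call takes 0.05 s, during which the arm holds its last target. There are 200 camera calls.

### The job

Load the slim and the middle-width magazine into the bonder's two sloped infeed chutes, the slim one in the narrow lane and the middle one in the wide lane. Each goes in nose first with its knob end uphill, slid down under the clear guard until it lies flat on the lane and rests fully against the stop; do not drop or slam them. Leave the broad magazine, which fits neither lane, and the lamp, bottle and screwdriver undisturbed.

Things in the scene. Friction and masses are not known exactly. Their poses are not given: they have to be found in the camera images.
- mag_slim: the slim leadframe magazine: a rigid aluminium box 100 mm long (its x), 30 mm wide (y), 60 mm high (z), about 0.22 kg, standing on the bench; origin at the centre of its underside, z up. A dark steel retaining bar closes its tail end (-x), with a knob 12 mm in diameter standing 12 mm above the top, centred 10 mm from the tail end face; the nose end (+x) is the other one, without a knob. 
- mag_mid: the middle-width leadframe magazine: a rigid aluminium box 100 mm long (its x), 44 mm wide (y), 60 mm high (z), about 0.3 kg, standing on the bench; origin at the centre of its underside, z up. A dark steel retaining bar closes its tail end (-x), with a knob 12 mm in diameter standing 12 mm above the top, centred 10 mm from the tail end face; the nose end (+x) is the other one, without a knob. 
- mag_broad: the broad leadframe magazine: a rigid aluminium box 100 mm long (its x), 58 mm wide (y), 60 mm high (z), about 0.4 kg, standing on the bench; origin at the centre of its underside, z up. A dark steel retaining bar closes its tail end (-x), with a knob 12 mm in diameter standing 12 mm above the top, centred 10 mm from the tail end face; the nose end (+x) is the other one, without a knob. It fits no chute and stays where it is.
- mag_slim_nose (a point): point on mag_slim: middle of the bottom edge of its nose end face, 50 mm from the origin along +x; axes as the magazine's
- mag_slim_tail (a point): point on mag_slim: middle of the bottom edge of its tail end face, 50 mm from the origin along -x; axes as the magazine's
- mag_mid_nose (a point): point on mag_mid: middle of the bottom edge of its nose end face, 50 mm from the origin along +x; axes as the magazine's
- mag_mid_tail (a point): point on mag_mid: middle of the bottom edge of its tail end face, 50 mm from the origin along -x; axes as the magazine's
- chute_narrow: the narrow infeed chute, fixed: a straight steel lane 36 mm wide along the body's x axis, between side rails 12 mm thick that stand 18 mm above the lane floor. Body level, origin at the centre of its underside. The floor falls 12 degrees towards +x to a stop plate square to it; the lane is 180 mm long. Magazines stay where they are put on it (friction) until pushed.
- chute_wide: the wide infeed chute, fixed: a straight steel lane 50 mm wide along the body's x axis, between side rails 12 mm thick that stand 18 mm above the lane floor. Body level, origin at the centre of its underside. The floor falls 12 degrees towards +x to a stop plate square to it; the lane is 180 mm long. Magazines stay where they are put on it (friction) until pushed.
- chute_narrow_stop (a point): point on chute_narrow: foot of the stop plate: middle of the corner between lane floor and stop, 85 mm along +x and 14 mm above the body's origin; axes as the chute's (level, x down the slope in plan). The stop stands 55 mm above the floor
- chute_wide_stop (a point): point on chute_wide: foot of the stop plate: middle of the corner between lane floor and stop, 85 mm along +x and 14 mm above the body's origin; axes as the chute's (level, x down the slope in plan). The stop stands 55 mm above the floor
- chute_narrow_guard (a point): point on chute_narrow: middle of the lower uphill edge of the clear guard plate, 4 mm thick, that bridges the last 40 mm of the lane before the stop, its underside 66 mm above the lane floor (measured square to it), on 4 mm upright cheeks whose inner faces are 8 mm outside the lane's edges. Uphill of it the lane is open above
- chute_wide_guard (a point): point on chute_wide: middle of the lower uphill edge of the clear guard plate, 4 mm thick, that bridges the last 40 mm of the lane before the stop, its underside 66 mm above the lane floor (measured square to it), on 4 mm upright cheeks whose inner faces are 8 mm outside the lane's edges. Uphill of it the lane is open above
- deck: white base plate under both chutes, fixed, 260 x 215 x 10 mm, origin at the centre of its underside; the chutes stand on it side by side, in either order
- lamp: fixed small black inspection lamp: round base 60 mm across, stem rising to about 215 mm, head 52 mm across reaching to 52 mm in +x of the stem; origin under the base centre
- bottle: loose white dispensing bottle, 50 mm across, 100 mm high, origin at the centre of its underside
- screwdriver: loose screwdriver, 160 mm long, under 35 mm high, lying along its x, handle to -x
There are look-alikes about, which are no part of the job. What is shaped like the mag_mid but pink or turquoise is not meant.

How it is judged:
By the outcome, as a careful person would: the job done as asked, in the order asked, and still so for the second after the job is handed in, with the robot touching nothing.
It also fails if it takes over 61 s, if anything falls off the work surface, if the arm or the gripper's body presses on something with over 40 N, if the wrist force passes 120 N, or if a joint passes its speed limit or range.

## Working session

There is one attempt and no reset: what is moved stays moved. The work goes in short steps, Python scripts to look and compute and a tool call to move; the robot and the scene stay as the last step left them, time stands still between calls to the robot, and variables do not carry over. Pictures are saved under pics/ and viewed, at most 10 in all, crops included, and the job is handed in when it is done.

Besides the shell and the picture viewer there is one more tool, called after "Request:" as name(argument=value, ...) on one line, values as JSON. play_rows: Moves the arm, as the interface text tells. Its arguments: {"type":"object","properties":{"increments":{"type":"array","items":{"type":"array"}},"force":{"type":"number"}},"required":["increments"]}

```bash
ls; mkdir -p pics; cat > h.py <<'E'
from bench import *
import numpy as np, cv2
def save(p,n): cv2.imwrite('pics/'+n+'.png',cv2.cvtColor(p['color'],cv2.COLOR_RGB2BGR))
def W(p,xyz): T=np.array(p['world_from_camera']); return T[:3,:3]@np.array(xyz)+T[:3,3]
def px(p,w):
    T=np.linalg.inv(np.array(p['world_from_camera'])); c=T[:3,:3]@np.array(w)+T[:3,3]; u=np.array(p['intrinsics'])@c; return u[:2]/u[2]
def ray(p,uv,z):
    T=np.array(p['world_from_camera']); d=T[:3,:3]@np.linalg.solve(np.array(p['intrinsics']),[uv[0],uv[1],1.]); o=T[:3,3]; return o+d*(z-o[2])/d[2]
E
python3 - <<'E'
from h import *
np.set_printoptions(precision=1,suppress=True)
s=sense(); print(s['time'],s['tool_pos'],s['tcp_rot'],s['finger_gap'])
for n in ['scene','top']:
    p=snapshot(n); save(p,n+'0'); print(n,np.array(p['world_from_camera'])[:3,3])
    for q in ['mag_slim','mag_mid','mag_broad','mag_slim_nose','mag_slim_tail','mag_mid_nose','mag_mid_tail','chute_narrow_stop','chute_wide_stop','chute_narrow_guard','chute_wide_guard','chute_narrow','chute_wide','lamp','bottle','screwdriver','deck']:
        print(q,[(round(r['p'],2),W(p,r['xyz']),px(p,W(p,r['xyz'])).round()) for r in pinpoint(q,p)[:4]])
E
```

```text
pics
0.0 [227.1 554.7 201. ] [-179.9   -0.   157.7] 85.65747703080628
scene [1195.3 -121.4  647.1]
mag_slim [(0.76, array([611.1, 161.5,   1.7]), array([394., 245.]))]
mag_mid [(0.9, array([470.6, 126.4,   3.7]), array([363., 208.])), (0.86, array([346.4, -86.2,   4.4]), array([277., 189.])), (0.69, array([339.8, 144.9,   1.1]), array([357., 179.])), (0.5, array([ 576.8, -196.6,   13.9]), array([238., 252.]))]
mag_broad [(0.65, array([500. , 347.3,   1.9]), array([447., 205.])), (0.15, array([492.2, 175.8,   2.3]), array([384., 211.]))]
mag_slim_nose [(0.55, array([652.6, 203. ,   0.1]), array([417., 256.]))]
mag_slim_tail [(0.75, array([580.6, 126.3,   1.7]), array([375., 238.]))]
mag_mid_nose [(0.85, array([ 325.6, -130.9,    0.6]), array([260., 188.])), (0.75, array([356.9, 187. ,   1. ]), array([372., 181.])), (0.55, array([492.9, 172.4,  -1. ]), array([382., 213.])), (0.43, array([580.9, 126.4,   1.8]), array([375., 238.]))]
mag_mid_tail [(0.84, array([454.8,  77.6,   7.7]), array([343., 205.])), (0.71, array([314.8,  95.9,   3.7]), array([338., 175.])), (0.58, array([367.6, -43
[... 2293 characters left out ...]
([357., 163.]))]
chute_wide_guard [(0.91, array([ 635.5, -195.4,   98.4]), array([391., 154.])), (0.38, array([653.2, 204.4,   4.2]), array([254., 168.]))]
chute_narrow [(0.7, array([557.4, -98.9,  11. ]), array([357., 191.]))]
chute_wide [(0.73, array([ 571.7, -200. ,   14.7]), array([390., 184.])), (0.33, array([503.2, 345.7,   4. ]), array([208., 220.]))]
lamp [(0.91, array([692.5,  53.8,   3.6]), array([303., 153.])), (0.6, array([ 572.4, -200.3,   10.6]), array([390., 184.]))]
bottle []
screwdriver [(0.7, array([ 441.8, -377.1,    1.4]), array([454., 223.]))]
deck [(0.91, array([ 570.7, -148.4,   -0.2]), array([372., 187.])), (0.27, array([ 570.6, -198.7,   13.7]), array([389., 184.]))]
```

View pics/scene0.png

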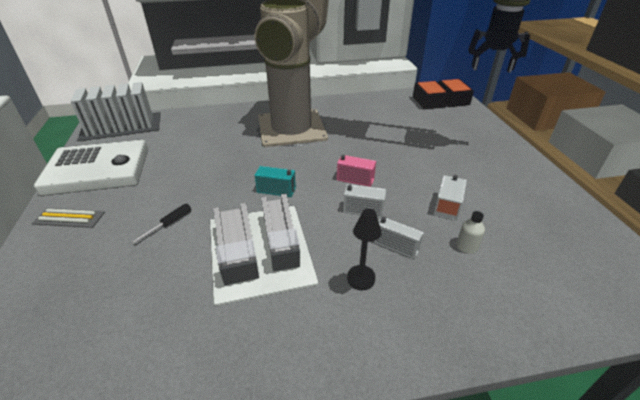

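View pics/top0.png

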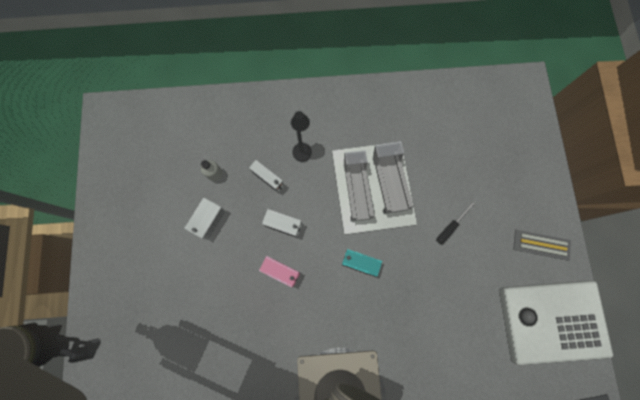

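The real slim magazine is the silver one at top-view (267,175), and the real mid is the silver one at (283,222). The pink and turquoise ones are decoys. The narrow chute is at (357,190) and the wide one at (392,180). Next I'll refine the chute and deck poses.

```bash
cat >> h.py <<'E'
def wire(x,y,yaw,w):
    c,s=np.cos(np.radians(yaw)),np.sin(np.radians(yaw)); t=np.radians(12)
    def P(u,v,h): # u dist uphill from stop along floor, v lateral, h square to the floor
        lx=85-u*np.cos(t)+h*np.sin(t); lz=24+u*np.sin(t)+h*np.cos(t)
        return [x+c*lx-s*v,y+s*lx+c*v,lz]
    L=[]
    for sg in (-1,1):
        for v in (w/2,w/2+12):
            L.append((P(0,sg*v,18),P(180,sg*v,18)))
        L.append((P(0,sg*w/2,0),P(180,sg*w/2,0)))
        L.append((P(40,sg*(w/2+8),66),P(0,sg*(w/2+8),66)))
    L.append((P(40,-w/2-8,66),P(40,w/2+8,66))); L.append((P(180,-w/2-12,18),P(180,w/2+12,18)))
    return L
def draw(p,Ls,box,k):
    x0,y0,x1,y1=box; im=cv2.resize(p['color'][y0:y1,x0:x1,::-1],None,fx=k,fy=k,interpolation=cv2.INTER_CUBIC)
    for L,col in Ls:
        for a,b in L:
            A,B=[tuple(int(round(i)) for i in (px(p,q)-[x0,y0]+.5)*k) for q in (a,b)]
            cv2.line(im,A,B,col,1)
    return im
E
python3 - <<'E'
from h import *
np.set_printoptions(precision=1,suppress=True)
off={'':(0,0,0),'_stop':(85,0,14),'_guard':(85-40*np.cos(.20944)+66*np.sin(.20944),0,14+40*np.sin(.20944)+66*np.cos(.20944))}
from scipy.optimize import least_squares
obs={'narrow':[],'wide':[]}
P={n:snapshot(n) for n in ['top','scene']}
for n,p in P.items():
    hsv=cv2.cvtColor(p['color'],cv2.COLOR_RGB2HSV)
    dm=regions_of('deck',p)[0]['mask'].astype(np.uint8)
    cnt=max(cv2.findContours(dm,cv2.RETR_EXTERNAL,cv2.CHAIN_APPROX_NONE)[0],key=cv2.contourArea)[:,0]
    g=np.array([ray(p,c,10)[:2] for c in cnt],np.float32); print(n,'deckrect',cv2.minAreaRect(g))
    for c in obs:
        for k,o in off.items():
            r=pinpoint('chute_'+c+k,p)
            if r: obs[c].append((o,W(p,r[0]['xyz'])))
    
fit={}
for c in obs:
    f=lambda q:np.ravel([[q[0]+np.cos(q[2])*o[0]-w[0],q[1]+np.sin(q[2])*o[0]-w[1]] for o,w in obs[c]])
    r=least_squares(f,[560,-100,.1],loss='soft_l1',f_scale=3); fit[c]=(r.x[0],r.x[1],np.degrees(r.x[2])); print(c,fit[c],r.fun, [ (w[2]-10-o[2]).round(1) for o,w in obs[c]])
a=draw(P['top'],[(wire(*fit['narrow'],36),(0,0,255)),(wire(*fit['wide'],50),(0,255,0))],(325,130,425,240),5)
b=draw(P['scene'],[(wire(*fit['narrow'],36),(0,0,255)),(wire(*fit['wide'],50),(0,255,0))],(205,185,320,300),5)
cv2.imwrite('pics/w1.png',a); 
im=np.concatenate([cv2.resize(a,(400,440)),cv2.resize(b,(400,400))[:400]] ,0) if 0 else None
h=min(a.shape[0],b.shape[0]); cv2.imwrite('pics/w2.png',cv2.resize(np.concatenate([a[:h],b[:h]],1),None,fx=.74,fy=.74))
E
```

```text
top deckrect ((566.72802734375, -147.70648193359375), (263.1161804199219, 220.3131103515625), 4.189552307128906)
scene deckrect ((573.6105346679688, -146.7012939453125), (265.96197509765625, 215.30384826660156), 3.3772268295288086)
narrow (np.float64(555.5364983963854), np.float64(-98.6138491597549), np.float64(3.8421139844957732)) [  -5.2    2.6   -0.7    1.9   -1.2    4.1    1.6   -6.6  183.8 -172.7
    0.    -0.3] [np.float64(1.4), np.float64(1.0), np.float64(1.9), np.float64(4.1), np.float64(-19.2), np.float64(3.8)]
wide (np.float64(568.7029259067318), np.float64(-108.8378729084935), np.float64(-46.57083928421447)) [ -6.1  93.7 -33.2  21.3 -24.2  42.3  -6.3  84.7 -34.7  18.2 -22.2  40.5] [np.float64(2.6), np.float64(-1.4), np.float64(0.0), np.float64(3.2), np.float64(-1.0), np.float64(1.1)]
```

View pics/w2.png

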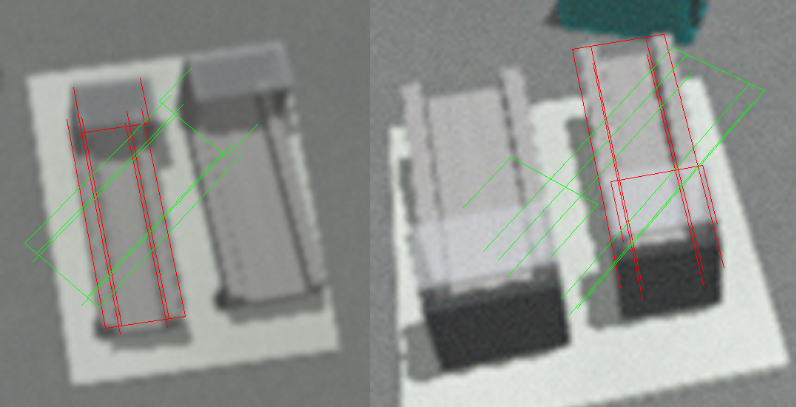

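```bash
cat >> h.py <<'E'
def plan(wps,g=1,start=None):
    """wps: list of (x,y,z,yaw,n); prints rows"""
    s=sense(); p=np.array(s['tool_pos']) if start is None else np.array(start[:3],float); y=np.array(s['tcp_rot'])[2] if start is None else start[3]
    rows=[]; 
    for x,Y,z,yw,n in wps:
        d0=np.array([x,Y,z])
        for k in range(n):
            rem=n-k; d=(d0-p)/rem; dy=((yw-y+180)%360-180)/rem
            c,sn=np.cos(np.radians(y)),np.sin(np.radians(y))
            t=np.array([c*d[0]+sn*d[1], sn*d[0]-c*d[1], -d[2]])
            t=np.round(t,0) if rem>1 else np.round(t,1); tr=round(-np.radians(dy),3)
            p=p+[c*t[0]+sn*t[1], sn*t[0]-c*t[1], -t[2]]; y-=np.degrees(tr)
            rows.append([g,[float(v) for v in t],tr]); assert max(abs(t))<=41.7 and np.linalg.norm(t)<=41.7 and abs(tr)<=.125,(t,tr)
    for i in range(0,len(rows),12): print(str([[r[0],[float('%g'%v) for v in r[1]],r[2]] for r in rows[i:i+12]]).replace('.0,',',').replace('.0]',']').replace(' ',''))
E
python3 - <<'E'
from h import *
plan([(470,-130,330,46,20)])
E
```

```text
[[1,[-24,-27,-6],np.float64(0.097)],[1,[-27,-25,-6],np.float64(0.098)],[1,[-29,-22,-6],np.float64(0.097)],[1,[-31,-19,-6],np.float64(0.098)],[1,[-33,-16,-6],np.float64(0.097)],[1,[-34,-13,-7],np.float64(0.098)],[1,[-35,-9,-6],np.float64(0.097)],[1,[-36,-6,-7],np.float64(0.098)],[1,[-36,-2,-6],np.float64(0.097)],[1,[-36,1,-7],np.float64(0.098)],[1,[-36,5,-6],np.float64(0.097)],[1,[-35,8,-7],np.float64(0.098)]]
[[1,[-34,12,-6],np.float64(0.097)],[1,[-33,15,-7],np.float64(0.098)],[1,[-32,18,-6],np.float64(0.097)],[1,[-30,21,-7],np.float64(0.098)],[1,[-27,24,-6],np.float64(0.097)],[1,[-25,27,-7],np.float64(0.098)],[1,[-22,29,-6],np.float64(0.097)],[1,[-19.2,30.7,-6.9],np.float64(0.098)]]
```

Request:
play_rows(increments=[[1,[-24,-27,-6],0.097],[1,[-27,-25,-6],0.098],[1,[-29,-22,-6],0.097],[1,[-31,-19,-6],0.098],[1,[-33,-16,-6],0.097],[1,[-34,-13,-7],0.098],[1,[-35,-9,-6],0.097],[1,[-36,-6,-7],0.098],[1,[-36,-2,-6],0.097],[1,[-36,1,-7],0.098],[1,[-36,5,-6],0.097],[1,[-35,8,-7],0.098]])

```text
time: 3.6
tool_pos: [372.3, 142.6, 278.6]
tcp_rot: [179.9, -0.0, 90.4]
ft_force: [1.3, 0.6, -0.5]
finger_gap: 85.2
grip_force: 0.0
```

Request:
play_rows(increments=[[1,[-34,12,-6],0.097],[1,[-33,15,-7],0.098],[1,[-32,18,-6],0.097],[1,[-30,21,-7],0.098],[1,[-27,24,-6],0.097],[1,[-25,27,-7],0.098],[1,[-22,29,-6],0.097],[1,[-19,31,-7],0.098],[1,[0,0,0],0],[1,[0,0,0],0]])

```text
time: 4.43
tool_pos: [470.5, -131.7, 329.9]
tcp_rot: [-180.0, 0.0, 45.8]
ft_force: [0.2, 0.4, -0.1]
finger_gap: 85.0
grip_force: 0.0
```

```bash
sed -i 's/tr=round(-np.radians(dy),3)/tr=float(round(-np.radians(dy),3))/' h.py
python3 - <<'E'
from h import *
np.set_printoptions(precision=1,suppress=True)
s=sense(); print(s['time'],s['tool_pos'],s['tcp_rot'],s['joint_pos'])
p=snapshot('wrist'); save(p,'wr1'); print(np.array(p['world_from_camera']))
for q in ['chute_narrow','chute_narrow_stop','chute_narrow_guard','chute_wide','chute_wide_stop','chute_wide_guard','deck','mag_slim','mag_mid']:
    print(q,[(round(r['p'],2),W(p,r['xyz']),px(p,W(p,r['xyz'])).round()) for r in pinpoint(q,p)[:3]])
E
```

```text
4.4333 [ 470.5 -131.7  329.9] [-180.     0.    45.8] [-21.6 -10.8  90.   -0.  100.8  22.5]
[[  0.7  -0.7  -0.2 527.6]
 [ -0.7  -0.7  -0.2 -72.8]
 [  0.    0.3  -0.9 501.8]
 [  0.    0.    0.    1. ]]
chute_narrow [(0.56, array([553.6, -98.6,   9.7]), array([343.,  93.]))]
chute_narrow_stop [(0.79, array([639.4, -94.2,  24.3]), array([386.,  46.]))]
chute_narrow_guard [(0.69, array([615.1, -93.9,  98.9]), array([384.,  52.]))]
chute_wide [(0.86, array([ 571. , -201.6,   11. ]), array([395., 134.]))]
chute_wide_stop [(0.77, array([ 658.8, -190.2,   22.4]), array([438.,  87.]))]
chute_wide_guard [(0.62, array([ 634.5, -191.8,   96.8]), array([445., 102.]))]
deck [(0.72, array([ 573.1, -148.8,    0. ]), array([373., 108.])), (0.68, array([477.8, 126. ,  -0. ]), array([198.,  14.]))]
mag_slim [(0.34, array([ 658.3, -187. ,   23.4]), array([437.,  86.]))]
mag_mid [(0.95, array([338.4, 146.1,  -5.2]), array([132.,  76.])), (0.91, array([476.7, 127.4,  -0.5]), array([197.,  14.])), (0.72, array([342.9, -89.4,  -2.1]), array([248., 180.]))]
```

View pics/wr1.png

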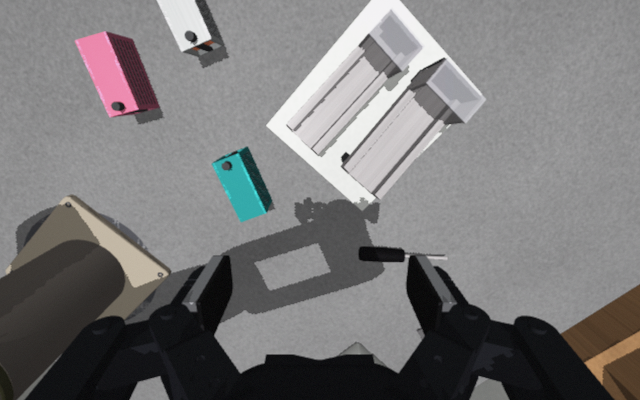

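The wrist view shows both chutes clearly, narrow at (345,80) and wide at (415,125). I'll overlay the averaged fit on it.

```bash
python3 - <<'E'
from h import *
p=snapshot('wrist')
N=(555.6,-96.9,1.8); Wd=(572.5,-199.5,6.3)
a=draw(p,[(wire(*N,36),(0,0,255)),(wire(*Wd,50),(0,200,0))],(265,0,490,205),3)
cv2.imwrite('pics/w3.png',cv2.resize(a,None,fx=.95,fy=.95))
E
```

```text
(no output)
```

View pics/w3.png

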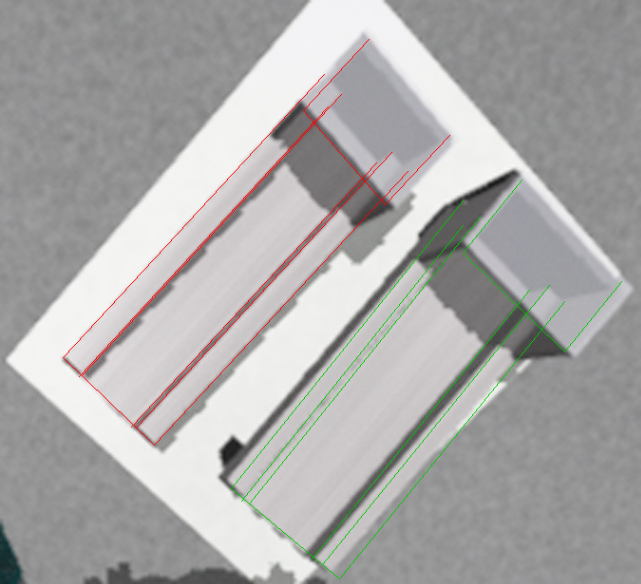

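```bash
python3 - <<'E'
from h import *
plan([(570,115,200,45.8,8)])
E
```

```text
[[1,[31,-12,16],0.001],[1,[31,-12,16],0],[1,[31,-12,16],0.001],[1,[30,-12,16],0],[1,[31,-13,17],0.001],[1,[30,-12,16],0],[1,[31,-13,17],0.001],[1,[30.1,-12.5,16.2],0]]
```

Request:
play_rows(increments=[[1,[31,-12,16],0],[1,[31,-12,16],0],[1,[31,-12,16],0],[1,[30,-12,16],0],[1,[31,-13,17],0],[1,[30,-12,16],0],[1,[31,-13,17],0],[1,[30,-12,16],0],[1,[0,0,0],0],[1,[0,0,0],0]])

```text
time: 5.82
tool_pos: [569.1, 115.9, 198.0]
tcp_rot: [-179.9, 0.2, 46.2]
ft_force: [-0.4, -1.0, 0.3]
finger_gap: 86.0
grip_force: 0.0
```

```bash
cat >> h.py <<'E'
def magwire(x,y,yaw,w,z=0):
    c,s=np.cos(np.radians(yaw)),np.sin(np.radians(yaw)); P=lambda u,v,h:[x+c*u-s*v,y+s*u+c*v,z+h]
    L=[]
    for h in (0,60):
        q=[P(a,b,h) for a,b in ((50,w/2),(50,-w/2),(-50,-w/2),(-50,w/2))]; L+=list(zip(q,q[1:]+q[:1]))
    L.append((P(-40,0,60),P(-40,0,72))); return L
E
python3 - <<'E'
from h import *
np.set_printoptions(precision=1,suppress=True)
s=sense(); print(s['time'],s['tool_pos'],s['tcp_rot'])
p=snapshot('wrist'); save(p,'wr2')
for q in ['mag_slim','mag_slim_nose','mag_slim_tail','mag_mid','mag_mid_nose','mag_mid_tail']:
    print(q,[(round(r['p'],2),W(p,r['xyz']),px(p,W(p,r['xyz'])).round()) for r in pinpoint(q,p)[:3]])
a=draw(p,[(magwire(616,164.5,45.5,30),(0,0,255)),(magwire(472.5,124.5,67.2,44),(0,200,0))],(0,0,640,400),1.25); cv2.imwrite('pics/w4.png',a)
E
```

```text
5.8167 [569.1 115.9 198. ] [-179.9    0.2   46.2]
mag_slim [(0.67, array([615.2, 164.2,  -2.9]), array([319., 106.]))]
mag_slim_nose []
mag_slim_tail []
mag_mid [(0.73, array([340.8, -87.8,  -2.4]), array([304., 355.])), (0.63, array([339.1, 144.7,  -6.7]), array([186., 259.])), (0.57, array([475.8, 124.8,  -1. ]), array([262., 207.]))]
mag_mid_nose [(0.91, array([363.4, 184.9,  -0.6]), array([172., 231.])), (0.81, array([493.6, 171.2,   2.5]), array([244., 173.])), (0.56, array([616.9, 164.5,  -2. ]), array([320., 105.]))]
mag_mid_tail [(0.93, array([456.7,  82.3,   1.7]), array([276., 238.]))]
```

View pics/w4.png

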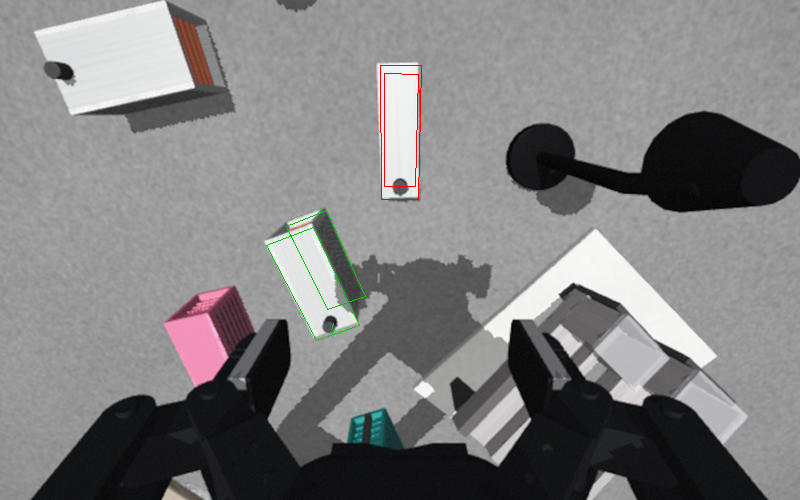

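Slim is confirmed at (615.8, 164.8) with yaw ~46.3, and mid at (472.5, 124.5) with yaw 67.2; the overlay lines up on the tops at pixels (400,130) and (312,280). Descending on slim.

```bash
python3 - <<'E'
from h import *
plan([(606.1,154.7,75,46.3,5),(606.1,154.7,28,46.3,4)],1,(569.5,115.5,199,46))
E
```

```text
[[1,[11,-0,25],-0.001],[1,[11,-0,25],-0.001],[1,[11,-0,25],-0.001],[1,[10,-0,24],-0.001],[1,[10.6,-0.8,25],-0.001],[1,[0,0,12],-0],[1,[0,0,12],-0],[1,[0,0,12],-0],[1,[0,0,11],-0]]
```

Request:
play_rows(increments=[[1,[11,0,25],-0.001],[1,[11,0,25],-0.001],[1,[11,0,25],-0.001],[1,[10,0,24],-0.001],[1,[10.6,-0.8,25],-0.001],[1,[0,0,12],0],[1,[0,0,12],0],[1,[0,0,12],0],[1,[0,0,11],0],[1,[0,0,0],0]])

```text
time: 7.0
tool_pos: [605.3, 152.7, 27.1]
tcp_rot: [-179.9, 0.1, 46.3]
ft_force: [-0.4, -0.1, -0.0]
finger_gap: 85.3
grip_force: 0.0
```

Request:
play_rows(increments=[[-1,[0,0,0],0],[-1,[0,0,0],0],[-1,[0,0,0],0],[-1,[0,0,0],0],[-1,[0,0,0],0],[-1,[0,0,0],0],[-1,[0,0,0],0],[-1,[0,0,0],0]], force=40)

```text
time: 7.67
tool_pos: [609.6, 154.4, 35.2]
tcp_rot: [179.8, -0.3, 46.3]
ft_force: [-11.0, -2.2, 31.1]
finger_gap: -0.2
grip_force: 15.6
```

```bash
python3 - <<'E'
from h import *
np.set_printoptions(precision=1,suppress=True)
s=sense(); print({k:np.round(v,1) for k,v in s.items()})
p=snapshot('wrist'); q=snapshot('scene')
a=p['color'][:,:,::-1]; a=draw(p,[(magwire(615.8,164.8,46.3,30),(0,0,255))],(120,0,520,400),1)
b=draw(q,[(magwire(615.8,164.8,46.3,30),(0,0,255))],(320,170,470,320),2.667)
cv2.imwrite('pics/w5.png',np.concatenate([a,b[:400]],1))
print([(round(r['p'],2),W(q,r['xyz'])) for r in pinpoint('mag_slim',q)[:3]],[(round(r['p'],2),W(p,r['xyz'])) for r in pinpoint('mag_slim',p)[:3]])
E
```

```text
{'time': np.float64(7.7), 'joint_pos': array([ 9.5, 19.1, 89.8,  0. , 70.7, 53.2]), 'qd': array([-0.1,  0.1, -0. , -0.3, -0.4, -0. ]), 'joint_efforts': array([ -0.2, -46.8, -37. ,   0.1,  -3.8,   0. ]), 'tool_pos': array([609.6, 154.4,  35.2]), 'tcp_rot': array([179.8,  -0.3,  46.3]), 'ft_force': array([-11. ,  -2.2,  31.1]), 'wrist_torque': array([-0.3,  1.9, -0. ]), 'grip_force': np.float64(15.6), 'finger_gap': np.float64(-0.2)}
[(0.8, array([612.1, 161.4,   2.8])), (0.63, array([ 445.4, -378.1,    3.7]))] [(0.67, array([613.1, 163.9,   1.8]))]
```

View pics/w5.png

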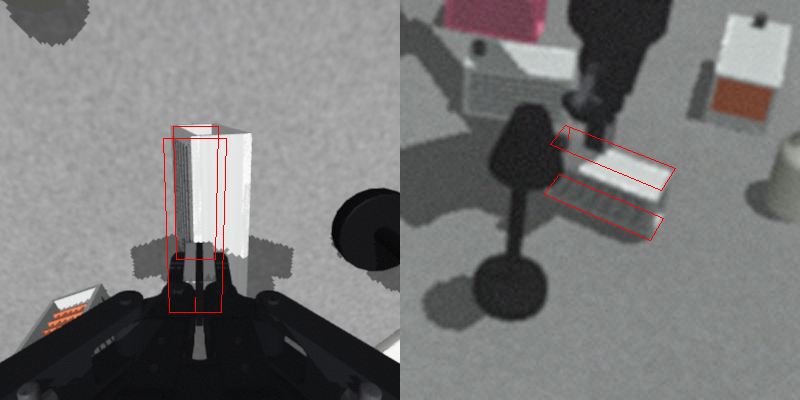

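The fingers read shut, yet the tool is being pushed up by 31 N. The magazine, at wrist crop (220,190), appears rolled against the fingers. I'll ease straight up and re-check.

Request:
play_rows(increments=[[-1,[0,0,-3],0],[-1,[0,0,-4],0],[-1,[0,0,-5],0],[-1,[0,0,-6],0],[-1,[0,0,0],0]], force=20)

```text
time: 8.28
tool_pos: [607.4, 153.6, 48.4]
tcp_rot: [179.9, -0.1, 46.3]
ft_force: [-0.0, 0.2, 0.1]
finger_gap: 0.3
grip_force: 0.0
```

```bash
python3 - <<'E'
from h import *
np.set_printoptions(precision=1,suppress=True)
s=sense(); print({k:np.round(v,1) for k,v in s.items()})
p=snapshot('wrist'); q=snapshot('scene'); t=snapshot('top')
a=draw(p,[],(120,0,520,400),1)
b=draw(q,[],(340,190,440,290),4)
cv2.imwrite('pics/w6.png',np.concatenate([a,b[:400]],1))
for n,c in (('w',p),('s',q),('t',t)):
  for k in ('mag_slim','mag_slim_nose','mag_slim_tail'): print(n,k,[(round(r['p'],2),W(c,r['xyz'])) for r in pinpoint(k,c)[:2]])
E
```

```text
{'time': np.float64(8.3), 'joint_pos': array([ 9.5, 18.2, 89.5, -0. , 72.3, 53.2]), 'qd': array([ 0.1,  0.5,  0.5, -0. , -1.2,  0.1]), 'joint_efforts': array([  0.1, -61.2, -44.6,  -0. ,   0.4,  -0. ]), 'tool_pos': array([607.4, 153.6,  48.4]), 'tcp_rot': array([179.9,  -0.1,  46.3]), 'ft_force': array([-0. ,  0.2,  0.1]), 'wrist_torque': array([-0.,  0.,  0.]), 'grip_force': np.float64(0.0), 'finger_gap': np.float64(0.3)}
w mag_slim [(0.77, array([617. , 167.9,  -0.2]))]
w mag_slim_nose [(0.96, array([652.3, 201.4,   3.7]))]
w mag_slim_tail []
s mag_slim [(0.49, array([579.9, 124.7,   2.3])), (0.16, array([692.9,  53.8,  -0.3]))]
s mag_slim_nose [(0.75, array([647. , 204.7,   0. ]))]
s mag_slim_tail [(0.92, array([582.4, 128.3,   3.8]))]
t mag_slim [(0.49, array([614.7, 167. ,   2.2]))]
t mag_slim_nose [(0.74, array([694. ,  57.4,   4.1])), (0.62, array([650.9, 201.6,   4.5]))]
t mag_slim_tail [(0.46, array([579.4, 124.3,  -2.4]))]
```

View pics/w6.png

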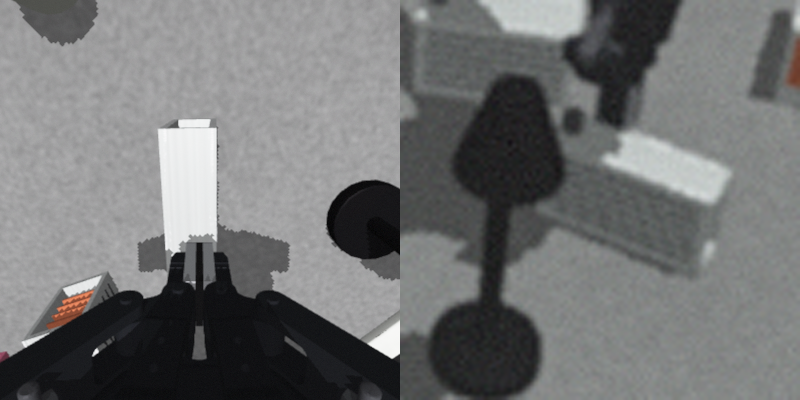

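```bash
python3 - <<'E'
from h import *
np.set_printoptions(precision=1,suppress=True)
s=sense(); t=np.array(s['tool_pos']); p=snapshot('wrist')
for d in (-10,0,10,19,30,40,54,73): print(d,px(p,t+[0,0,d]))
b=p['color'][200:340,250:390]; cv2.imwrite('pics/w7.png',cv2.resize(b[:,:,::-1],None,fx=4,fy=4,interpolation=cv2.INTER_CUBIC))
E
```

```text
-10 [319.2 226.4]
0 [319.2 233.1]
10 [319.2 240.5]
19 [319.2 247.9]
30 [319.3 258. ]
40 [319.3 268.3]
54 [319.4 285.2]
73 [319.5 314.1]
```

View pics/w7.png

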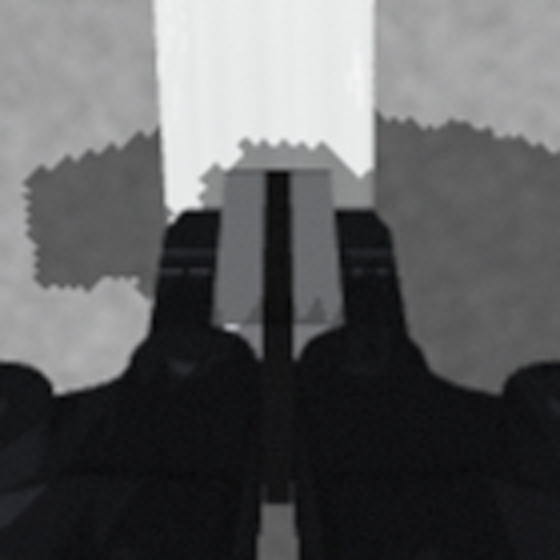

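```bash
python3 - <<'E'
from h import *
np.set_printoptions(precision=2,suppress=True)
s=sense(); t=np.array(s['tool_pos']); p=snapshot('wrist'); K=np.array(p['intrinsics']); print(K)
from scipy.spatial.transform import Rotation as R
Rt=R.from_euler('xyz',s['tcp_rot'],degrees=True).as_matrix()
T=np.array(p['world_from_camera']); A=Rt.T@T[:3,:3]; c=Rt.T@(T[:3,3]-t); print(A,c)
def tp(x,y,z): u=K@(A.T@(np.array([x,y,z])-c)); return u[:2]/u[2]
for h in (20,11): 
  for z in (0,-10,-20,-30,-40): print(h,z,'open',tp(h,-42.5,z),tp(h,42.5,z),'shut',tp(h,0,z),tp(h,14.5,z))
E
```

```text
[[306.64   0.   318.98]
 [  0.   306.64 195.88]
 [  0.     0.     1.  ]]
[[-0.   -0.95 -0.32]
 [ 1.   -0.    0.  ]
 [-0.   -0.32  0.95]] [  81.96   -0.18 -171.87]
20 0 open [247.79 202.6 ] [390.49 202.44] shut [319.14 202.52] [343.49 202.49]
20 -10 open [243.9  208.61] [394.41 208.44] shut [319.17 208.53] [344.84 208.5 ]
20 -20 open [239.57 215.32] [398.8  215.14] shut [319.19 215.23] [346.35 215.2 ]
20 -30 open [234.7  222.85] [403.72 222.66] shut [319.22 222.76] [348.05 222.72]
20 -40 open [229.2  231.37] [409.28 231.16] shut [319.25 231.27] [349.97 231.23]
11 0 open [248.9 216.6] [389.39 216.44] shut [319.15 216.52] [343.12 216.49]
11 -10 open [245.14 223.26] [393.2  223.09] shut [319.18 223.18] [344.43 223.15]
11 -20 open [240.95 230.69] [397.44 230.51] shut [319.2 230.6] [345.9  230.57]
11 -30 open [236.26 239.01] [402.18 238.82] shut [319.23 238.92] [347.54 238.88]
11 -40 open [230.96 248.41] [407.54 248.2 ] shut [319.27 248.3 ] [349.39 248.27]
```

The visible fingertips sit about 30 mm behind the reported TCP when shut and about 41 mm when open, judging from picture geometry and the contact. The pads closed over the magazine's top, and it dropped back upright nearly in place. I'll back off and re-measure its top face numerically.

Request:
play_rows(increments=[[-1,[0,0,-20],0],[1,[-10,0,-25],0],[1,[-15,0,-30],0],[1,[-15,0,-30],0],[1,[-10,0,-25],0],[1,[0,0,0],0],[1,[0,0,0],0]])

```text
time: 9.57
tool_pos: [573.5, 117.2, 179.8]
tcp_rot: [179.8, -0.2, 46.2]
ft_force: [0.3, 0.6, -0.4]
finger_gap: 72.4
grip_force: 0.0
```

```bash
cat >> h.py <<'E'
def topface(p,guess,z=60,thr=195):
    """white top face near guess(world xy) -> rect in plane z"""
    m=(p['color'].min(2)>thr).astype(np.uint8); n,lab,st,ce=cv2.connectedComponentsWithStats(m)
    u=px(p,[guess[0],guess[1],z]); l=lab[int(round(u[1])),int(round(u[0]))]
    if l==0: print('no comp',p['color'][int(u[1]),int(u[0])]); return
    cnt=max(cv2.findContours((lab==l).astype(np.uint8),cv2.RETR_EXTERNAL,cv2.CHAIN_APPROX_NONE)[0],key=len)[:,0]
    g=np.array([ray(p,c,z)[:2] for c in cnt],np.float32); return cv2.minAreaRect(g),st[l]
E
python3 - <<'E'
from h import *
np.set_printoptions(precision=1,suppress=True)
s=sense(); print(s['time'],s['tool_pos'],s['tcp_rot'],s['finger_gap'])
p=snapshot('wrist')
for th in (180,195,210): print(topface(p,(618,168),60,th), topface(p,(476,133),60,th))
for k in ('mag_slim','mag_slim_nose','mag_slim_tail'): print(k,[(round(r['p'],2),W(p,r['xyz'])) for r in pinpoint(k,p)[:2]])
E
```

```text
9.5667 [573.5 117.2 179.8] [179.8  -0.2  46.2] 72.36745553279938
(((615.98828125, 166.0538787841797), (101.04473876953125, 31.080224990844727), 46.9630012512207), array([ 297,   53,   36,  115, 3667], dtype=int32)) (((473.25030517578125, 127.09355163574219), (101.06560516357422, 44.8524284362793), 66.72705078125), array([ 203,  189,   78,   93, 3174], dtype=int32))
(((616.3751831054688, 166.23269653320312), (100.08778381347656, 30.827486038208008), 47.22843933105469), array([ 297,   53,   36,  114, 3585], dtype=int32)) (((473.3429870605469, 127.24226379394531), (100.64452362060547, 44.80121994018555), 66.72978210449219), array([ 203,  189,   78,   93, 3113], dtype=int32))
(((616.31298828125, 166.28311157226562), (99.69001007080078, 30.403846740722656), 47.677425384521484), array([ 297,   53,   36,  114, 3530], dtype=int32)) (((473.51409912109375, 127.37948608398438), (100.47480010986328, 43.99810028076172), 67.04319763183594), array([ 203,  189,   78,   92, 3053], dtype=int32))
mag_slim [(0.75, array([616.8, 168.8,   2. ]))]
mag_slim_nose []
mag_slim_tail []
```

```bash
cat >> h.py <<'E'
def avg(n=5):
    a=[]
    for _ in range(n): snapshot('wrist'); s=sense(); a.append(list(s['tool_pos'])+[s['tcp_rot'][2]])
    a=np.array(a); print('avg',a.mean(0).round(2),'sd',a.std(0).round(2),s['time']); return a.mean(0)
E
python3 - <<'E'
from h import *
a=avg()
plan([(606.7,155.8,60,47.1,6),(606.7,155.8,-3,47.1,6)],1,a)
E
```

```text
avg [571.44 117.49 175.63  46.3 ] sd [0.19 0.02 0.36 0.  ] 10.0167
[[1,[9,-0,19],-0.002],[1,[9,-0,19],-0.002],[1,[9,-0,19],-0.002],[1,[8,-0,20],-0.003],[1,[9,-0,19],-0.002],[1,[8.1,-0.7,19.6],-0.003],[1,[-0,-0,11],0],[1,[-0,-0,10],0],[1,[-0,-0,11],0],[1,[-0,-0,10],0],[1,[-0,-0,11],0],[1,[-0,-0,10],0]]
```

Request:
play_rows(increments=[[0.6,[9,0,19],-0.002],[0.6,[9,0,19],-0.002],[0.6,[9,0,19],-0.002],[0.6,[8,0,20],-0.003],[0.6,[9,0,19],-0.002],[0.6,[8,-0.7,19.6],-0.003],[0.6,[0,0,11],0],[0.6,[0,0,10],0],[0.6,[0,0,11],0],[0.6,[0,0,10],0],[0.6,[0,0,8],0],[0.6,[0,0,0],0]])

```text
time: 11.02
tool_pos: [606.0, 155.1, 9.6]
tcp_rot: [-179.9, 0.1, 47.1]
ft_force: [0.8, -0.1, 0.5]
finger_gap: 68.5
grip_force: 0.0
```

Request:
play_rows(increments=[[0.6,[0,0,5],0],[0.6,[0,0,5],0],[0.6,[0,0,3],0],[0.6,[0,0,0],0],[-1,[0,0,0],0],[-1,[0,0,0],0],[-1,[0,0,0],0],[-1,[0,0,0],0],[-1,[0,0,0],0],[-1,[0,0,0],0],[-1,[0,0,0],0]], force=30)

```text
time: 11.93
tool_pos: [607.7, 155.7, -1.0]
tcp_rot: [180.0, -0.0, 47.1]
ft_force: [-1.1, -0.2, 4.1]
finger_gap: 29.4
grip_force: 34.0
```

```bash
python3 - <<'E'
from h import *
a=avg(3); print(sense()['finger_gap'],sense()['grip_force'])
plan([(a[0],a[1],16,47.1,2),(595,145,125,47.1,4),(525,20,135,20,5),(523,-98,110,1.8,5)],-1,a)
E
```

```text
avg [607.62 155.73  -1.05  47.09] sd [0.02 0.01 0.01 0.  ] 12.0833
29.72100877926231 34.16875898838043
[[-1,[0,0,-9],-0],[-1,[0,0,-8],-0],[-1,[-4,-0,-27],-0],[-1,[-4,-1,-27],-0],[-1,[-4,-0,-28],-0],[-1,[-4.5,-0.9,-27],-0],[-1,[-28,7,-2],0.095],[-1,[-27,9,-2],0.094],[-1,[-26,12,-2],0.095],[-1,[-25,14,-2],0.094],[-1,[-23.2,16.8,-2],0.095],[-1,[-8,22,5],0.063]]
[[-1,[-7,23,5],0.064],[-1,[-6,23,5],0.063],[-1,[-4,23,5],0.064],[-1,[-2.8,23.3,5],0.063]]
```

Request:
play_rows(increments=[[-1,[0,0,-9],0],[-1,[0,0,-8],0],[-1,[-4,0,-27],0],[-1,[-4,-1,-27],0],[-1,[-4,0,-28],0],[-1,[-4.5,-1,-27],0],[-1,[-28,7,-2],0.095],[-1,[-27,9,-2],0.094],[-1,[-26,12,-2],0.095],[-1,[-25,14,-2],0.094],[-1,[-23,17,-2],0.095],[-1,[-8,22,5],0.063]])

```text
time: 13.08
tool_pos: [523.5, -4.7, 131.1]
tcp_rot: [180.0, -0.0, 16.1]
ft_force: [-0.4, -0.2, -2.2]
finger_gap: 29.2
grip_force: 33.2
```

Request:
play_rows(increments=[[-1,[-7,23,5],0.064],[-1,[-6,23,5],0.063],[-1,[-4,23,5],0.064],[-1,[-3,23,5],0.063],[-1,[0,0,0],0],[-1,[0,0,0],0],[-1,[0,0,0],0]])

```text
time: 13.67
tool_pos: [522.6, -97.6, 109.8]
tcp_rot: [-180.0, 0.0, 1.8]
ft_force: [0.1, 0.2, -2.6]
finger_gap: 29.4
grip_force: 33.2
```

```bash
python3 - <<'E'
from h import *
np.set_printoptions(precision=1,suppress=True)
a=avg(3); s=sense(); print(s['finger_gap'],s['grip_force'],s['ft_force'])
p=snapshot('wrist')
z=a[2]+1.0+60
print('face',[topface(p,(a[0]+40,a[1]),z,t) for t in (180,195,210)], 'z',z)
for k in ['chute_narrow','chute_narrow_stop','chute_narrow_guard','chute_wide_stop','chute_wide_guard']: print(k,[(round(r['p'],2),W(p,r['xyz'])) for r in pinpoint(k,p)[:2]])
N=(555.6,-96.9,1.8)
im=draw(p,[(wire(*N,36),(0,0,255)),(wire(572.5,-199.5,6.3,50),(0,200,0))],(170,0,470,240),2.6); cv2.imwrite('pics/w8.png',im)
E
```

```text
avg [522.8 -97.1 109.9   1.9] sd [0.1 0.1 0.  0. ] 13.8167
29.508766896031627 33.15001845359802 [ 0.2 -0.3 -2.3]
face [(((583.8814086914062, -91.24934387207031), (97.84281158447266, 36.82798385620117), 3.3629071712493896), array([  245,     0,   115,   271, 15036], dtype=int32)), (((583.8932495117188, -91.35232543945312), (97.83138275146484, 36.57086181640625), 3.3892300128936768), array([  246,     0,   114,   271, 14112], dtype=int32)), (((584.2035522460938, -91.35047149658203), (97.22894287109375, 36.447757720947266), 3.4167709350585938), array([  246,     0,   114,   270, 11637], dtype=int32))] z 170.87291461428987
chute_narrow []
chute_narrow_stop []
chute_narrow_guard [(0.61, array([614.9, -96. ,  98. ]))]
chute_wide_stop []
chute_wide_guard [(0.96, array([ 631.2, -191.2,   91.7]))]
```

View pics/w8.png

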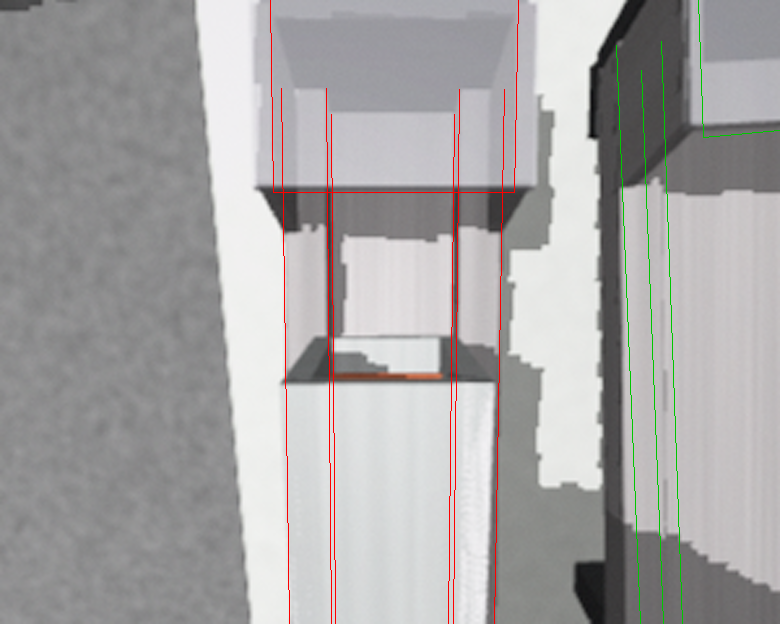

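Narrow lane centre is at column ~392 and the magazine at ~388, so I need a shift of about 1.3 mm along tool +y. The yaw is good. Lowering between the rails.

Request:
play_rows(increments=[[-1,[2,0.7,7],0],[-1,[3,0.6,8],0],[-1,[0,0,8],0],[-1,[0,0,8],0],[-1,[0,0,6],0],[-1,[0,0,4],0],[-1,[0,0,4],0],[-1,[0,0,0],0]])

```text
time: 14.78
tool_pos: [527.0, -98.9, 63.3]
tcp_rot: [-180.0, 0.1, 1.8]
ft_force: [1.1, 0.4, -3.4]
finger_gap: 29.9
grip_force: 33.2
```

Request:
play_rows(increments=[[-1,[0,0,2],0],[-1,[0,0,2],0],[-1,[0,0,2],0],[-1,[0,0,2],0],[-1,[0,0,1],0],[-1,[0,0,0],0]], force=20)

```text
time: 15.28
tool_pos: [527.5, -99.0, 55.2]
tcp_rot: [-180.0, 0.0, 1.8]
ft_force: [-0.5, 0.4, -3.4]
finger_gap: 29.7
grip_force: 33.2
```

Request:
play_rows(increments=[[-1,[1,0,1.5],0],[-1,[1,0,1.5],0],[-1,[2,0,1.5],0],[-1,[2,0,1.5],0],[-1,[0,0,0],0]], force=20)

```text
time: 15.7
tool_pos: [534.5, -98.9, 49.8]
tcp_rot: [180.0, -0.1, 1.8]
ft_force: [0.5, 0.1, 3.7]
finger_gap: 29.7
grip_force: 34.3
```

Request:
play_rows(increments=[[-1,[2.5,0,1.5],0],[-1,[2.5,0,1.5],0],[-1,[2.5,0,1.5],0],[-1,[2.5,0,1.5],0],[-1,[2.5,0,1],0],[-1,[0,0,0],0]], force=20)

```text
time: 16.2
tool_pos: [547.4, -98.8, 43.5]
tcp_rot: [180.0, -0.1, 1.8]
ft_force: [-2.6, -0.2, 9.7]
finger_gap: 29.4
grip_force: 35.5
```

```bash
python3 - <<'E'
from h import *
np.set_printoptions(precision=1,suppress=True)
a=avg(2); s=sense(); print(s['finger_gap'],s['grip_force'],s['ft_force'],s['wrist_torque'])
for n in ('scene','wrist'):
  p=snapshot(n)
  for k in ['mag_slim','mag_slim_nose','mag_slim_tail']: print(n,k,[(round(r['p'],2),W(p,r['xyz'])) for r in pinpoint(k,p)[:2]])
E
```

```text
avg [547.4 -98.8  43.5   1.8] sd [0. 0. 0. 0.] 16.3
29.84853257013503 35.527464151382446 [-1.  -0.2  9.4] [0.  0.6 0. ]
scene mag_slim [(0.6, array([ 543.3, -102.3,   47.4])), (0.47, array([500.8, 346.9,   0.5]))]
scene mag_slim_nose []
scene mag_slim_tail []
wrist mag_slim [(0.58, array([552.2, -97. ,  43. ]))]
wrist mag_slim_nose []
wrist mag_slim_tail []
```

Request:
play_rows(increments=[[-1,[4,0,1],0],[-1,[4,0,0.9],0],[-1,[4,0,0.9],0],[-1,[4,0,0.9],0],[-1,[4,0,0.9],0],[-1,[4,0,0.9],0],[-1,[4,0,0.9],0],[-1,[0,0,0],0]])

```text
time: 17.37
tool_pos: [576.0, -97.9, 37.4]
tcp_rot: [180.0, -0.1, 1.8]
ft_force: [-0.8, -0.0, 10.2]
finger_gap: 29.5
grip_force: 35.6
```

Request:
play_rows(increments=[[-1,[2,0,0.4],0],[-1,[2,0,0.4],0],[-1,[2,0,0.4],0],[-1,[2,0,0.4],0],[-1,[1,0,0.2],0],[-1,[0,0,0],0]])

```text
time: 17.87
tool_pos: [584.4, -97.7, 35.6]
tcp_rot: [180.0, -0.1, 1.8]
ft_force: [-4.4, -1.1, 12.0]
finger_gap: 29.3
grip_force: 36.0
```

Request:
play_rows(increments=[[-1,[1,0,0.2],0],[-1,[1,0,0.2],0],[-1,[1,0,0.2],0],[-1,[1,0,0.2],0],[-1,[0,0,0],0]])

```text
time: 18.28
tool_pos: [588.3, -97.6, 34.8]
tcp_rot: [180.0, -0.1, 1.8]
ft_force: [-4.7, -0.5, 11.9]
finger_gap: 29.3
grip_force: 36.0
```

Request:
play_rows(increments=[[-1,[1,0,0.2],0],[-1,[1,0,0.2],0],[-1,[1,0,0.2],0],[-1,[0,0,0],0]])

```text
time: 18.62
tool_pos: [589.6, -97.5, 34.5]
tcp_rot: [180.0, 0.1, 1.8]
ft_force: [-15.5, 0.0, 22.6]
finger_gap: 29.4
grip_force: 37.1
```

Request:
play_rows(increments=[[-0.2,[0,0,0],0],[0.1,[0,0,0],0],[0.1,[0,0,0],0],[0.1,[0,0,0],0],[0.1,[0,0,0],0]])

```text
time: 19.03
tool_pos: [590.1, -96.9, 32.4]
tcp_rot: [-180.0, 0.0, 1.8]
ft_force: [-0.1, 0.1, 0.1]
finger_gap: 46.8
grip_force: 0.0
```

```bash
python3 - <<'E'
from h import *
np.set_printoptions(precision=1,suppress=True)
a=avg(2); s=sense(); print(s['finger_gap'],s['grip_force'],s['ft_force'],s['wrist_torque'])
E
```

```text
avg [590.1 -97.   32.5   1.8] sd [0. 0. 0. 0.] 19.1333
46.825917251391836 0.0 [ 0.6 -0.2 -0.5] [-0. -0.  0.]
```

```bash
python3 - <<'E'
from h import *
plan([(590.1,-97,100,1.8,4),(512,-99,100,1.8,3),(512,-99,45,1.8,4)],-1,(590.1,-97,32.5,1.8))
E
```

```text
[[-1,[0,0,-17],-0],[-1,[0,0,-17],-0],[-1,[0,0,-17],-0],[-1,[0,0,-16.5],-0],[-1,[-26,-0,-0],-0],[-1,[-26,-0,-0],-0],[-1,[-26.1,-0.5,-0],-0],[-1,[-0,0,14],-0],[-1,[-0,0,14],-0],[-1,[-0,0,14],-0],[-1,[-0,0,13],-0]]
```

Request:
play_rows(increments=[[0.1,[0,0,-17],0],[0.1,[0,0,-17],0],[0.1,[0,0,-17],0],[0.1,[0,0,-17],0],[-1,[-26,0,0],0],[-1,[-26,0,0],0],[-1,[-26,0,0],0],[-1,[0,0,14],0],[-1,[0,0,14],0],[-1,[0,0,14],0],[-1,[0,0,13],0],[-1,[0,0,0],0]])

```text
time: 20.13
tool_pos: [510.0, -98.9, 43.0]
tcp_rot: [-179.9, 0.2, 1.8]
ft_force: [-0.4, 0.1, -0.2]
finger_gap: -0.1
grip_force: 0.0
```

Request:
play_rows(increments=[[-1,[3,0,0.6],0],[-1,[3,0,0.6],0],[-1,[3,0,0.6],0],[-1,[3,0,0.6],0],[-1,[2,0,0.4],0],[-1,[2,0,0.4],0],[-1,[1,0,0.2],0],[-1,[0,0,0],0]])

```text
time: 20.8
tool_pos: [529.5, -99.0, 42.5]
tcp_rot: [180.0, -0.0, 1.8]
ft_force: [0.4, 0.6, -1.0]
finger_gap: 0.1
grip_force: 0.0
```

Request:
play_rows(increments=[[-1,[2,0,0.4],0],[-1,[2,0,0.4],0],[-1,[1,0,0.2],0],[-1,[1,0,0.2],0],[-1,[1,0,0.2],0],[-1,[1,0,0.2],0],[-1,[0,0,0],0]])

```text
time: 21.38
tool_pos: [537.3, -98.7, 40.9]
tcp_rot: [180.0, -0.0, 1.8]
ft_force: [0.5, -0.1, -0.5]
finger_gap: -0.1
grip_force: 0.0
```

Request:
play_rows(increments=[[-1,[1,0,0.2],0],[-1,[1,0,0.2],0],[-1,[1,0,0.2],0],[-1,[1,0,0.2],0],[-1,[0,0,0],0]])

```text
time: 21.8
tool_pos: [538.4, -98.7, 40.4]
tcp_rot: [-180.0, 0.4, 1.8]
ft_force: [-18.1, 1.1, 17.3]
finger_gap: 0.2
grip_force: 10.5
```

Request:
play_rows(increments=[[-1,[-6,0,0],0],[-1,[-10,0,-5],0],[0.6,[-15,0,-25],0],[0.6,[-15,0,-35],0],[0.6,[-10,0,-35],0],[0.6,[0,0,-20],0],[0.6,[0,0,0],0],[0.6,[0,0,0],0]])

```text
time: 22.47
tool_pos: [486.6, -100.8, 162.0]
tcp_rot: [179.9, -0.2, 1.8]
ft_force: [-0.4, 0.4, -0.8]
finger_gap: 68.4
grip_force: 0.0
```

```bash
cat >> h.py <<'E'
def med(qs,views=('wrist',),n=3):
    for v in views:
        acc={q:[] for q in qs}
        for _ in range(n):
            p=snapshot(v)
            for q in qs:
                for r in pinpoint(q,p)[:1]: acc[q].append(W(p,r['xyz']))
        for q in qs: print(v,q,np.median(acc[q],0).round(1) if acc[q] else None,len(acc[q]))
E
python3 - <<'E'
from h import *
a=avg(1)
med(['mag_slim','mag_slim_nose','mag_slim_tail','chute_wide','chute_wide_stop','chute_wide_guard'],('wrist','top','scene'),2)
p=snapshot('wrist'); save(p,'wr9'); np.savez('wr9.npz',**{k:p[k] for k in ('color','intrinsics','world_from_camera')})
plan([(440,60,140,30,5),(450,85,130,66.8,6)],.6,(485,-98.9,160,1.8))
E
```

```text
avg [ 485.5  -100.46  160.17    1.82] sd [0. 0. 0. 0.] 22.5167
wrist mag_slim [591.5 -96.2  33.9] 2
wrist mag_slim_nose None 0
wrist mag_slim_tail [542.5 -95.6  45.7] 2
wrist chute_wide [ 572.8 -200.3   10.6] 2
wrist chute_wide_stop [542.7 -95.1  43.1] 1
wrist chute_wide_guard [ 571.3 -148.5    1.7] 1
top mag_slim [ 444.  -378.2    0.7] 1
top mag_slim_nose None 0
top mag_slim_tail None 0
top chute_wide None 0
top chute_wide_stop None 0
top chute_wide_guard [692.2  53.6   0.9] 1
scene mag_slim [ 587.9 -102.5   35.3] 2
scene mag_slim_nose [640.2 -98.4  24.3] 2
scene mag_slim_tail [ 540.3 -100.1   47.7] 2
scene chute_wide [ 575.8 -195.3   13.1] 2
scene chute_wide_stop [ 659.5 -187.5   22.1] 2
scene chute_wide_guard [ 536.5 -284.3   48. ] 2
[[0.6,[-8,-32,4],-0.098],[0.6,[-5,-33,4],-0.099],[0.6,[-2,-33,4],-0.098],[0.6,[2,-33,4],-0.099],[0.6,[5.1,-32.3,4],-0.098],[0.6,[4,-3,2],-0.107],[0.6,[4,-2,2],-0.107],[0.6,[4,-2,2],-0.107],[0.6,[4,-2,1],-0.107],[0.6,[4,-1,2],-0.107],[0.6,[4.4,-0.5,1],-0.107]]
```

Request:
play_rows(increments=[[0.8,[-8,-32,4],-0.098],[0.8,[-5,-33,4],-0.099],[0.8,[-2,-33,4],-0.098],[0.8,[2,-33,4],-0.099],[0.8,[5,-32,4],-0.098],[0.8,[4,-3,2],-0.107],[0.8,[4,-2,2],-0.107],[0.8,[4,-2,2],-0.107],[0.8,[4,-2,1],-0.107],[0.8,[4,-1,2],-0.107],[0.8,[4,0,1],-0.107],[0.8,[0,0,0],0]])

```text
time: 25.67
tool_pos: [450.5, 83.1, 129.9]
tcp_rot: [-180.0, -0.0, 67.1]
ft_force: [0.0, 0.0, -0.2]
finger_gap: 76.9
grip_force: 0.0
```

```bash
python3 - <<'E'
from h import *
np.set_printoptions(precision=1,suppress=True)
snapshot('wrist'); a=avg(2); p=snapshot('wrist')
for th in (180,195,210): print(topface(p,(477,136),60,th))
E
```

```text
avg [450.4  82.5 130.1  66.6] sd [0.  0.  0.1 0. ] 25.8167
(((473.3431701660156, 127.08881378173828), (100.85635375976562, 44.93927764892578), 66.6419677734375), array([ 293,   66,   61,  132, 7318], dtype=int32))
(((473.37982177734375, 127.13709259033203), (99.40230560302734, 44.58839797973633), 66.65648651123047), array([ 293,   67,   61,  130, 7189], dtype=int32))
(((473.3794860839844, 127.13768005371094), (99.3692398071289, 44.205535888671875), 66.61346435546875), array([ 294,   67,   60,  130, 7063], dtype=int32))
```

Request:
play_rows(increments=[[0.8,[9,0.9,20],0],[0.8,[9,0.9,22],0],[0.8,[9,0.8,22],0],[0.8,[9,0.8,22],0],[0.8,[0,0,18],0],[0.8,[0,0,14],0],[0.8,[0,0,9],0],[0.8,[0,0,7],0],[0.8,[0,0,0],0]])

```text
time: 26.62
tool_pos: [466.9, 114.0, -5.1]
tcp_rot: [-179.9, 0.1, 66.7]
ft_force: [-0.2, -0.6, 0.0]
finger_gap: 76.8
grip_force: 0.0
```

Request:
play_rows(increments=[[-1,[0,0,0],0],[-1,[0,0,0],0],[-1,[0,0,0],0],[-1,[0,0,0],0],[-1,[0,0,0],0],[-1,[0,0,0],0],[-1,[0,0,0],0]], force=30)

```text
time: 27.2
tool_pos: [468.9, 114.4, -2.6]
tcp_rot: [179.9, -0.1, 66.8]
ft_force: [-1.5, -0.6, 7.0]
finger_gap: 43.6
grip_force: 32.5
```

```bash
python3 - <<'E'
from h import *
a=avg(1); s=sense(); print(s['finger_gap'],s['grip_force'],s['ft_force'])
E
```

```text
avg [468.91 114.42  -2.62  66.79] sd [0. 0. 0. 0.] 27.25
43.190166074237936 32.474711537361145 [-0.34816753 -1.49639469  6.45947451]
```

```bash
python3 - <<'E'
from h import *
plan([(468.9,114.4,14,66.8,2),(462,100,125,66.8,4),(460,-50,135,35,5),(540,-203,118,6.3,6)],-1,(468.9,114.4,-2.6,66.8))
E
```

```text
[[-1,[0,0,-8],-0],[-1,[0,0,-8.6],-0],[-1,[-4,-0,-28],-0],[-1,[-4,-0,-28],-0],[-1,[-4,-0,-28],-0],[-1,[-4,-0.7,-27],-0],[-1,[-28,11,-2],0.111],[-1,[-26,15,-2],0.111],[-1,[-25,17,-2],0.111],[-1,[-22,20,-2],0.111],[-1,[-20,22.2,-2],0.111],[-1,[-4,29,3],0.083]]
[[-1,[-1,29,3],0.084],[-1,[1,29,3],0.083],[-1,[3,28,3],0.084],[-1,[6,28,2],0.083],[-1,[8.3,27.4,3],0.084]]
```

Request:
play_rows(increments=[[-1,[0,0,-8],0],[-1,[0,0,-9],0],[-1,[-4,0,-28],0],[-1,[-4,0,-28],0],[-1,[-4,0,-28],0],[-1,[-4,-1,-27],0],[-1,[-28,11,-2],0.111],[-1,[-26,15,-2],0.111],[-1,[-25,17,-2],0.111],[-1,[-22,20,-2],0.111],[-1,[-20,22,-2],0.111],[-1,[-4,29,3],0.083]])

```text
time: 28.25
tool_pos: [470.8, -77.5, 132.7]
tcp_rot: [180.0, -0.0, 29.9]
ft_force: [-0.9, 1.1, -2.3]
finger_gap: 44.0
grip_force: 31.9
```

Request:
play_rows(increments=[[-1,[-1,29,3],0.084],[-1,[1,29,3],0.083],[-1,[3,28,3],0.084],[-1,[6,28,2],0.083],[-1,[8,27,3],0.084],[-1,[0,0,0],0],[-1,[0,0,0],0]])

```text
time: 28.83
tool_pos: [537.8, -203.5, 116.9]
tcp_rot: [-180.0, 0.1, 6.2]
ft_force: [-0.3, 0.1, -3.1]
finger_gap: 43.6
grip_force: 32.2
```

```bash
cat > fit.py <<'E'
from h import *
from scipy.ndimage import map_coordinates
def lines(x,y,yaw,w,u0,u1):
    c,s=np.cos(np.radians(yaw)),np.sin(np.radians(yaw)); t=np.radians(12)
    def P(u,v,h):
        lx=85-u*np.cos(t)+h*np.sin(t); return [x+c*lx-s*v,y+s*lx+c*v,24+u*np.sin(t)+h*np.cos(t)]
    L=[(P(u0,v,18),P(u1,v,18)) for v in (-w/2-12,-w/2,w/2,w/2+12)]
    G=(P(40,-w/2-10,66),P(40,w/2+10,66))
    return L,G
def score(p,G,q,w,u0,u1,guard=True):
    L,g=lines(*q,w,u0,u1); tot=[]
    for k,(a,b) in enumerate(L+([g] if guard else [])):
        A,B=px(p,a),px(p,b); t=np.linspace(0,1,60)[:,None]; pts=A+(B-A)*t; n=np.array([-(B-A)[1],(B-A)[0]]); n=n/np.linalg.norm(n)
        ok=(pts[:,0]>3)&(pts[:,0]<636)&(pts[:,1]>3)&(pts[:,1]<396)
        if ok.sum()<15: continue
        f=lambda o:map_coordinates(G,[(pts[ok]+o*n)[:,1],(pts[ok]+o*n)[:,0]],order=1)
        tot.append(np.median(np.abs(f(1.2)-f(-1.2))))
    return np.sum(np.minimum(tot,30)),np.round(tot,0)
def fit(p,q0,w,u0=50,u1=175):
    G=cv2.GaussianBlur(cv2.cvtColor(p['color'],cv2.COLOR_RGB2GRAY).astype(float),(0,0),.8)
    best=[]
    for dy in np.arange(-5,5.1,.5):
        for da in np.arange(-3,3.1,.5):
            q=(q0[0],q0[1]+dy,q0[2]+da); best.append((score(p,G,q,w,u0,u1,False)[0],q))
    best.sort(key=lambda b:-b[0]); print([(round(b[0],1),round(b[1][1],1),round(b[1][2],1)) for b in best[:5]],score(p,G,best[0][1],w,u0,u1)[1],'init',score(p,G,q0,w,u0,u1))
E
python3 - <<'E'
from fit import *
a=avg(1); s=sense(); print(s['finger_gap'],s['ft_force'])
p=snapshot('wrist'); save(p,'wr10')
o=dict(np.load('wr9.npz'))
print('wr9 wide'); fit(o,(572.5,-199.5,6.3),50)
print('wr9 narrow'); fit(o,(555.6,-96.9,1.8),36,110,175)
print('now wide'); fit(p,(572.5,-199.5,6.3),50,45,75)
g=cv2.cvtColor(p['color'],cv2.COLOR_RGB2GRAY)
for r in (60,80,100,110,120): print(r,' '.join('%d'%v for v in g[r,225:420:3]))
M=[px(p,[572.5+.994*lx-.1097*v,-199.5+.1097*lx+.994*v,z]).round(0) for lx,v,z in ((45,25,50),(45,-25,50))]; print(M)
E
```

```text
avg [ 537.58 -202.56  116.97    6.28] sd [0. 0. 0. 0.] 28.8833
43.462270126338595 [-0.33782205  0.22595766 -3.46500803]
wr9 wide
[(np.float64(99.0), np.float64(-197.5), np.float64(4.3)), (np.float64(98.2), np.float64(-197.0), np.float64(3.3)), (np.float64(98.2), np.float64(-197.5), np.float64(3.8)), (np.float64(97.9), np.float64(-197.5), np.float64(3.3)), (np.float64(97.0), np.float64(-197.0), np.float64(3.8))] [31. 89.  9. 94.] init (np.float64(9.345179894428256), array([3., 2., 2., 4.]))
wr9 narrow
[(np.float64(105.1), np.float64(-96.9), np.float64(1.3)), (np.float64(105.0), np.float64(-98.4), np.float64(-0.2)), (np.float64(104.5), np.float64(-96.4), np.float64(1.8)), (np.float64(104.3), np.float64(-98.4), np.float64(-0.7)), (np.float64(104.1), np.float64(-97.9), np.float64(-0.2))] [47. 32. 90. 15. 18.] init (np.float64(95.95079672931419), array([44.,  2., 96., 15., 19.]))
now wide
[(np.float64(117.2), np.float64(-198.0), np.float64(7.3)), (np.float64(117.1), np.float64(-197.5), np.float64(6.3)), (np.float64(116.0), np.float64(-198.5), np.float64(8.3)), (np.float64(115.8), np.float
[... 817 characters left out ...]
225 227 222 223 219 216 217 220 218 213 215 119 202 206 198 194 197 153 198 238 237 236 237 132 138 142 144 142 137 137 144 137 148 145
110 166 60 60 122 140 143 142 145 207 236 236 235 236 234 234 205 209 200 198 202 113 120 153 227 224 221 228 223 223 223 227 227 227 225 222 221 218 217 220 217 213 216 77 201 206 196 195 197 134 237 237 239 237 226 137 140 143 144 143 146 138 147 145 149 154
120 131 57 62 135 147 143 143 144 147 235 235 234 234 234 235 199 207 201 199 202 102 118 124 229 225 223 227 223 223 224 227 227 226 225 222 221 219 219 221 217 213 215 80 207 204 196 196 199 149 210 238 238 237 173 143 147 147 145 149 147 142 141 143 143 144
[array([286.,  96.]), array([354.,  95.])]
```

```bash
python3 - <<'E'
from fit import *
from scipy.spatial.transform import Rotation as R
K=np.array([[306.64,0,318.98],[0,306.64,195.88],[0,0,1]]); 
al=np.arcsin(.32); A=np.array([[0,-np.cos(al),-np.sin(al)],[1,0,0],[0,-np.sin(al),np.cos(al)]]); c=np.array([81.96,-.18,-171.87])
def cam(f,t,yaw):
    Rt=R.from_euler('xyz',[180,0,yaw],degrees=True).as_matrix(); T=np.eye(4); T[:3,:3]=Rt@A; T[:3,3]=Rt@c+t
    return dict(color=cv2.imread(f)[:,:,::-1],intrinsics=K,world_from_camera=T)
ps=[(cam('pics/wr1.png',np.array([470.5,-131.7,329.9]),45.8),50,178),(dict(np.load('wr9.npz')),50,175),(cam('pics/wr10.png',np.array([537.6,-202.5,117]),6.28),42,80)]
Gs=[cv2.GaussianBlur(cv2.cvtColor(p['color'],cv2.COLOR_RGB2GRAY).astype(float),(0,0),.8) for p,_,_ in ps]
res=[]
for y in np.arange(-202,-195,.5):
    for a in np.arange(2.5,9,.5):
        sc=[score(p,G,(572.5,y,a),50,u0,u1,False)[0] for (p,u0,u1),G in zip(ps,Gs)]; res.append((sum(sc),y,a,np.round(sc)))
for i in range(3):
    r=max(res,key=lambda r:r[3][i]); print(i,r[1:])
res.sort(key=lambda r:-r[0])
for r in res[:6]: print(r)
E
```

```text
0 (np.float64(-200.0), np.float64(3.0), array([97., 39., 58.]))
1 (np.float64(-197.5), np.float64(4.5), array([91., 99., 92.]))
2 (np.float64(-196.0), np.float64(3.0), array([ 83.,  57., 114.]))
(np.float64(300.64943585705237), np.float64(-196.5), np.float64(4.0), array([ 95.,  94., 112.]))
(np.float64(297.4618033151744), np.float64(-197.0), np.float64(5.0), array([ 92.,  96., 109.]))
(np.float64(296.9275262808425), np.float64(-197.0), np.float64(4.5), array([ 93.,  94., 111.]))
(np.float64(292.8160389793681), np.float64(-197.5), np.float64(5.5), array([ 90.,  93., 111.]))
(np.float64(291.04461899445437), np.float64(-197.5), np.float64(5.0), array([ 92.,  96., 103.]))
(np.float64(290.3690723276128), np.float64(-196.5), np.float64(3.5), array([ 91.,  93., 107.]))
```

Request:
play_rows(increments=[[-1,[4,-1,8],0.014],[-1,[4,-1,9],0.014],[-1,[0,0,10],0],[-1,[0,0,10],0],[-1,[0,0,7],0],[-1,[0,0,5],0],[-1,[0,0,4],0],[-1,[0,0,3],0],[-1,[0,0,0],0]], force=20)

```text
time: 29.68
tool_pos: [545.5, -199.6, 60.4]
tcp_rot: [-180.0, 0.0, 4.7]
ft_force: [0.4, 0.2, -3.4]
finger_gap: 43.8
grip_force: 32.3
```

Request:
play_rows(increments=[[-1,[0,0,2],0],[-1,[0,0,2],0],[-1,[0,0,1.5],0],[-1,[1,0,1.5],0],[-1,[1,0,1.5],0],[-1,[2,0,1.5],0],[-1,[2,0,1.5],0],[-1,[0,0,0],0]], force=20)

```text
time: 30.35
tool_pos: [552.5, -199.5, 50.1]
tcp_rot: [180.0, -0.0, 4.7]
ft_force: [-1.0, 0.4, 2.5]
finger_gap: 43.7
grip_force: 33.1
```

Request:
play_rows(increments=[[-1,[2.5,0,1.5],0],[-1,[2.5,0,1.5],0],[-1,[2.5,0,1.5],0],[-1,[2.5,0,1.5],0],[-1,[2.5,0,1],0],[-1,[0,0,0],0]])

```text
time: 30.85
tool_pos: [564.7, -198.0, 42.3]
tcp_rot: [-180.0, -0.0, 4.7]
ft_force: [0.1, -0.3, 0.5]
finger_gap: 43.5
grip_force: 33.5
```

Request:
play_rows(increments=[[-1,[3,0,1.2],0],[-1,[4,0,1.2],0],[-1,[4,0,1.1],0],[-1,[4,0,0.9],0],[-1,[4,0,0.9],0],[-1,[4,0,0.9],0],[-1,[4,0,0.9],0],[-1,[0,0,0],0]])

```text
time: 31.52
tool_pos: [592.4, -196.0, 36.1]
tcp_rot: [180.0, -0.1, 4.7]
ft_force: [-0.8, -0.4, 5.5]
finger_gap: 43.7
grip_force: 34.0
```

Request:
play_rows(increments=[[-1,[2,0,0.5],0],[-1,[2,0,0.5],0],[-1,[2,0,0.5],0],[-1,[2,0,0.4],0],[-1,[1,0,0.3],0],[-1,[1,0,0.2],0],[-1,[1,0,0.2],0],[-1,[0,0,0],0]])

```text
time: 32.18
tool_pos: [602.9, -195.3, 33.8]
tcp_rot: [180.0, -0.1, 4.7]
ft_force: [-3.3, -0.8, 7.3]
finger_gap: 43.5
grip_force: 34.3
```

Request:
play_rows(increments=[[-1,[1,0,0.2],0],[-1,[1,0,0.2],0],[-1,[1,0,0.2],0],[-1,[1,0,0.2],0],[-1,[0,0,0],0]])

```text
time: 32.6
tool_pos: [605.9, -195.0, 33.2]
tcp_rot: [180.0, 0.0, 4.7]
ft_force: [-7.9, -0.2, 12.5]
finger_gap: 43.5
grip_force: 34.8
```

Request:
play_rows(increments=[[-1,[1,0,0.2],0],[-1,[1,0,0.2],0],[-1,[0,0,0],0]])

```text
time: 32.85
tool_pos: [605.8, -195.0, 33.1]
tcp_rot: [-180.0, 0.3, 4.7]
ft_force: [-23.4, 1.6, 23.3]
finger_gap: 43.7
grip_force: 36.1
```

Request:
play_rows(increments=[[0.2,[0,0,0],0],[0.45,[0,0,0],0],[0.45,[0,0,0],0],[0.45,[0,0,0],0],[0.45,[0,0,0],0]])

```text
time: 33.27
tool_pos: [608.2, -194.4, 31.3]
tcp_rot: [-180.0, 0.0, 4.7]
ft_force: [0.5, 0.2, 0.1]
finger_gap: 61.8
grip_force: 0.0
```

Request:
play_rows(increments=[[0.45,[0,0,-17],0],[0.45,[0,0,-17],0],[0.45,[0,0,-17],0],[0.45,[0,0,-17],0],[-1,[-26,0,0],0],[-1,[-26,0,0],0],[-1,[-26,0,0],0],[-1,[0,0,14],0],[-1,[0,0,14],0],[-1,[0,0,14],0],[-1,[0,0,12],0],[-1,[0,0,0],0]])

```text
time: 34.27
tool_pos: [528.4, -199.9, 42.6]
tcp_rot: [-179.9, 0.2, 4.7]
ft_force: [-0.3, -0.3, -0.5]
finger_gap: 0.2
grip_force: 0.0
```

Request:
play_rows(increments=[[-1,[3,0,0.6],0],[-1,[3,0,0.6],0],[-1,[3,0,0.6],0],[-1,[3,0,0.6],0],[-1,[2,0,0.4],0],[-1,[2,0,0.4],0],[-1,[1,0,0.2],0],[-1,[0,0,0],0]])

```text
time: 34.93
tool_pos: [547.6, -199.5, 42.3]
tcp_rot: [180.0, -0.0, 4.7]
ft_force: [-0.6, 0.3, 0.0]
finger_gap: 0.5
grip_force: 0.0
```

Request:
play_rows(increments=[[-1,[2,0,0.4],0],[-1,[2,0,0.4],0],[-1,[1,0,0.2],0],[-1,[1,0,0.2],0],[-1,[1,0,0.2],0],[-1,[0,0,0],0]])

```text
time: 35.43
tool_pos: [554.4, -199.0, 40.8]
tcp_rot: [-180.0, -0.0, 4.7]
ft_force: [-0.7, 0.3, 0.3]
finger_gap: 0.1
grip_force: 0.0
```

Request:
play_rows(increments=[[-1,[1,0,0.2],0],[-1,[1,0,0.2],0],[-1,[1,0,0.2],0],[-1,[0,0,0],0]])

```text
time: 35.77
tool_pos: [555.2, -198.9, 40.5]
tcp_rot: [-180.0, 0.3, 4.7]
ft_force: [-13.3, 1.3, 12.2]
finger_gap: -0.2
grip_force: 7.5
```

Request:
play_rows(increments=[[-1,[-6,0,0],0],[-1,[-10,0,-5],0],[-1,[-15,0,-25],0],[-1,[-15,0,-35],0],[-1,[-10,0,-35],0],[-1,[0,0,-20],0],[-1,[0,0,0],0],[-1,[0,0,0],0]])

```text
time: 36.43
tool_pos: [502.7, -204.0, 162.3]
tcp_rot: [179.9, -0.2, 4.7]
ft_force: [0.2, 1.2, -1.3]
finger_gap: -0.1
grip_force: 0.0
```

```bash
python3 - <<'E'
from h import *
med(['mag_slim','mag_slim_tail','mag_mid','mag_mid_tail','mag_mid_nose'],('wrist','scene'),2)
med(['mag_broad','bottle','screwdriver'],('scene',),1)
# expected flat-at-stop points
for n,(x,y,a) in {'slim':(555.6,-97.5,1.8),'mid':(572.5,-197,4.7)}.items():
    c,s=np.cos(np.radians(a)),np.sin(np.radians(a))
    for k,u in (('origin',50),('tail',100),('nose',0)):
        lx=85-u*.978; print(n,k,np.round([x+c*lx,y+s*lx,24+u*.208],1))
# edge-based flatness: fit top face of each mag on the 12 deg plane
p=snapshot('wrist')
m=(p['color'].min(2)>195).astype(np.uint8); print(sense()['time'],sense()['ft_force'])
E
```

```text
wrist mag_slim [591.3 -95.5  32.6] 2
wrist mag_slim_tail [542.3 -95.3  45.5] 2
wrist mag_mid [ 612.5 -195.8   35.8] 2
wrist mag_mid_tail [ 463.4 -121.8   20.9] 2
wrist mag_mid_nose [ 325.  -130.8    2.3] 2
scene mag_slim [ 587.8 -102.3   34. ] 2
scene mag_slim_tail [591.4 -98.6  36.3] 2
scene mag_mid [339.  145.6   2.9] 2
scene mag_mid_tail [341.   31.3   1.3] 2
scene mag_mid_nose [343.1  25.5  -0.7] 2
scene mag_broad [499.2 349.2   1.2] 1
scene bottle [ 6.500e+02  3.289e+02 -5.000e-01] 1
scene screwdriver [ 441.3 -376.1    2.8] 1
slim origin [591.7 -96.4  34.4]
slim tail [542.8 -97.9  44.8]
slim nose [640.6 -94.8  24. ]
mid origin [ 608.5 -194.    34.4]
mid tail [ 559.7 -198.    44.8]
mid nose [ 657.2 -190.    24. ]
37.8833 [ 0.22441085 -0.68408906  0.51766566]
```

```bash
python3 - <<'E'
from fit import *
p=snapshot('wrist'); save(p,'wr11')
G=cv2.GaussianBlur(cv2.cvtColor(p['color'],cv2.COLOR_RGB2GRAY).astype(float),(0,0),.7)
t=np.radians(12)
for n,(x,y,a),w in (('slim',(555.6,-97.5,1.8),30),('mid',(572.5,-197,4.7),44)):
    c,s=np.cos(np.radians(a)),np.sin(np.radians(a))
    def P(u,v,h):
        lx=85-u*np.cos(t)+h*np.sin(t); return [x+c*lx-s*v,y+s*lx+c*v,24+u*np.sin(t)+h*np.cos(t)]
    for name,f in (('tail top edge',lambda d,v:P(100+d,v,60)),('tail bottom edge',lambda d,v:P(100+d,v,0))):
        pr=[np.mean([map_coordinates(G,[[q[1]],[q[0]]],order=1)[0] for q in (px(p,f(d,v)) for v in np.linspace(-w/2+3,w/2-3,15))]) for d in np.arange(-6,7)]
        print(n,name,np.round(pr))
    for name,(u,h) in {'side top u60':(60,60),'side top u90':(90,60)}.items():
        print(n,name,np.round([map_coordinates(G,[[q[1]],[q[0]]],order=1)[0] for q in (px(p,P(u,v,h)) for v in np.arange(-w/2-6,w/2+7,2))]))
    print([px(p,P(100,0,60)).round(),px(p,P(100,0,0)).round(),px(p,P(40,0,66)).round()])
E
```

```text
slim tail top edge [168. 205. 231. 237. 237. 218. 141.  93. 112. 134. 146. 156. 161.]
slim tail bottom edge [ 86.  66.  57.  61.  89. 133. 185. 219. 229. 230. 230. 230. 230.]
slim side top u60 [ 61.  63.  93. 228. 238. 233. 233. 234. 234. 234. 231. 231. 232. 231.
 232. 230. 231. 232. 200. 143. 144. 143.]
slim side top u90 [ 62.  64.  96. 235. 241. 238. 199. 106.  27.  27.  71.  96.  93.  91.
  89. 119. 229. 227. 156. 146. 145. 149.]
[array([180., 122.]), array([209., 130.]), array([176.,  31.])]
mid tail top edge [198. 215. 233. 239. 239. 231. 168.  96.  96. 104. 110. 126. 148.]
mid tail bottom edge [111. 116. 127. 147. 163. 167. 185. 215. 227. 229. 229. 229. 229.]
mid side top u60 [201. 135. 133. 226. 233. 233. 230. 233. 233. 231. 233. 234. 234. 233.
 230. 233. 233. 232. 234. 232. 233. 233. 234. 238. 239. 215. 207. 210.
 219.]
mid side top u90 [181. 121. 132. 231. 237. 237. 236. 239. 238. 236. 170.  84.  94.  94.
  95.  94.  97. 225. 239. 238. 238. 238. 239. 242. 242. 223. 216. 216.
 223.]
[array([318., 109.]), array([318., 120.]), array([318.,  17.])]
```

```bash
python3 -c "
from bench import *
print(hand_in())"
```

```text
the job is handed in; nothing more can be done
None
```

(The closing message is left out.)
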